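# Bring the screw tin round to the front

### The arm

A 6-joint arm with a two-finger parallel gripper is mounted at the origin on the work surface; the furniture and walls round the work are solid. World frame = base frame: x ahead of the robot, y to its left, z up, the work surface at z = 0. Lengths are in m, angles in rad, forces in N, time in s.
With the tool pointing down it reaches from about 0.3 to 0.75 m from the base axis. Payload 8.5 kg.
Tool frame: the origin (TCP) lies at the very end of the fingers, on their centre line; the grasp point (between the pads) lies 19 mm behind it; z points along the fingers, y is the direction in which the jaws open and shut (so a half turn about z gives the same grasp; the last joint's range is limited). The gripper opens to 88 mm and grips with 3 to 60 N. Pads are 18 mm wide; open, the fingers measure 123 mm over their backs; the gripper's body (75 mm by 187 mm) begins 45 mm behind the grasp point.
Start: joints at [1.058, 0.381, 1.297, -0, 1.464, -0.215], TCP at [0.161, 0.526, 0.239] pointing down, gripper open.
Joint ranges: [-3.11, 3.11], [-0.89, 2.33], [0.22, 2.48], [-1.42, 4.56], [0.17, 2.85], [-2.88, 2.88]. Speed limits (rad/s): [2.39, 2.39, 3.14, 3.14, 3.14, 3.14].

### API

Orientations are given as a rotation vector (axis times angle).
In Python, from workcell import manip gives the robot as it stands. The module is installed in compiled form; this text tells all that it offers.
- The arm moves only by the shell command python3 -m jog 'ROWS'. ROWS is a JSON object of lists of equal length, an entry for each row: "delta_pos": the shift along the tool's x, y, z in m, a list of three; "rot": the turn, a rotation vector about the tool's x, y, z in rad, a list of three; "claw": the opening, from 0 (shut) to 1 (fully open). A call has 1 to 20 rows; each row shifts and turns the pose as measured when the row begins, along the tool's axes as they then stand; what a row does not reach is not made up. A row lasts 1/8 s, in which the tool goes at most 62.5 mm and 10.7 degrees, less where a joint would pass 70% of its speed; a pose out of reach is approached as far as the arm can. A call is refused whole if a number of a shift passes 0.0625 or a number of a turn 0.188, either way. A call with a gripper value outside its range is refused whole. The fingers move at their own pace and stop on an object; the grip force is fixed at half the most. Time passes only in rows, so rows that do not move let the fingers close. It gives the time, the measured TCP pose, the force and the opening at its end, in the units of the state.
- manip.sense(): the state, without advancing time (a new reading comes with each control period).
- manip.read_camera(name): name is "scene" or "top"; returns a dict with "img" (400x640x3 uint8, red, green, blue), "z_map" (400x640 float32, m along the optical axis (not along the pixel's ray), 0 where there is no reading), "mtx" (3x3 intrinsics, pixels), "dist_coeffs" ([k1, k2, p1, p2, k3] as OpenCV has them; the pictures are not rectified), "extrinsics" (4x4, takes a point from camera to world coordinates). Camera axes: x right, y down, z forward; pixel columns grow to the right and rows downward; lengths in m; the calibration is good to about 2 mm. A picture is of the moment at which its call begins.
- manip.hand_in(): hands the job in, once; it reports no verdict.
Trained networks look in a picture, given as the dict that the camera call returned (one of the last four; its "shot" number tells which), for a name from the list of things; names that differ only in an ending like _2 or _b are one class to them, and where a whole thing is asked for, a point or a joint stands for the part that bears it (a point fixed in the world has none). Each returns a list of dicts, best first, with "confidence" (0 to 1); they miss things now and then, are a little off and sometimes report something else, mostly with a low value. They report only what shows in the picture. A call takes as long as a camera call. They do not tell look-alikes from the thing itself.
- manip.silhouettes(target, picture): "region" (400x640 bool, what is visible of it) and "centre" ([column, row] in pixels, amid what is visible of it).
The state is a dict: "time": time; "joint_pos": joint angles; "dq": joint speeds; "effort": joint torques, N m; "eef_pos": TCP position; "orientation": TCP orientation; "ft_force": force on the tool from outside, world axes, zero at the start; "torque": the same for the moment, N m; "gripper_width": opening from 0.0 (shut) to 1.0 (fully open).
Only numpy, scipy, OpenCV 4.12 (cv2) and the standard library are available. Lean on these libraries where they do the work, as an engineer would, in place of code of your own. Each camera call takes 0.05 s, during which the arm holds its last target.

### The job

Turn the round supply tray by pushing against the side of its blue rim pegs until the grey screw tin stands at the front, squarely in line with the red arrow on the foot, and leave the tray at rest there. Push only, keeping both fingers together on one side of a peg and never around it. Do not touch, tip or lift the things on the tray, and leave the other things on the bench where they are.

Things in the scene. Friction and masses are not known exactly. Their poses are not given: they have to be found in the camera images.
- turntable: fixed foot of the turntable, 170 mm round, screwed to the bench. Origin on the turning axis at bench height, z up. Its own -x axis is the front: a white tongue 44 mm wide and 8 mm high with a red arrow lies on the bench there, reaching 165 mm from the axis, pointing at the tray; it faces roughly towards the robot
- tray (a joint): turn of the tray about the vertical axis since the start, rad (0 at the start, whatever the way the tray then faces), growing counter-clockwise from above; turns without end either way, friction holds it where it is left (about 1 N at a peg moves it) and it does not spring back
- tray_centre (a point): centre of the tray's floor, on the turning axis, 30 mm above the bench. The tray is a pale wooden disc 230 mm across with a lip 5 mm thick whose top is 38 mm above the bench. Four black rubber seats are marked on its floor, their centres 68 mm from the axis and 90 degrees apart
- peg_0 (a point): a blue peg's top centre: upright round peg 16 mm in diameter, 120 mm from the tray's axis, its top 85 mm above the bench, free for pushing over its upper 45 mm. Four equal pegs stand 90 degrees apart on ears of the tray's rim, each midway between two seats and turning with the tray. 
- peg_1 (a point): a blue peg's top centre: upright round peg 16 mm in diameter, 120 mm from the tray's axis, its top 85 mm above the bench, free for pushing over its upper 45 mm. Four equal pegs stand 90 degrees apart on ears of the tray's rim, each midway between two seats and turning with the tray. 
- peg_2 (a point): a blue peg's top centre: upright round peg 16 mm in diameter, 120 mm from the tray's axis, its top 85 mm above the bench, free for pushing over its upper 45 mm. Four equal pegs stand 90 degrees apart on ears of the tray's rim, each midway between two seats and turning with the tray. 
- peg_3 (a point): a blue peg's top centre: upright round peg 16 mm in diameter, 120 mm from the tray's axis, its top 85 mm above the bench, free for pushing over its upper 45 mm. Four equal pegs stand 90 degrees apart on ears of the tray's rim, each midway between two seats and turning with the tray. 
- screw_tin: plain grey round tin, 64 mm across, 45 mm high: the one to bring to the front. Origin at the centre of its underside. Stands loose on one of the four seats
- wax_tin: cream-coloured round tin, 72 mm across, 28 mm high. Origin at the centre of its underside. Stands loose on one of the four seats
- masking_roll: roll of cream masking tape lying flat, 82 mm across, 24 mm high, open in the middle. Origin at the centre of its underside. Stands loose on one of the four seats
- wing_bolt: grey steel bolt with a wing nut, lying flat, 45 x 77 x 18 mm. Origin at the centre of its underside. Stands loose on one of the four seats, at the start always the one nearest the arrow
- pine_cube: pale pine offcut, 48 x 55 x 45 mm, loose on the bench left of the turntable; leave alone. Origin at the centre of its underside
- pliers_blue: blue-handled pliers, 61 x 146 x 14 mm, lying loose on the bench beyond the clamp jig; leave alone. Origin at the centre of their underside
Mind the look-alikes: they are no part of the job. What is shaped like the wax_tin but yellow is not meant. Leave any purple look-alike of the masking_roll alone.

How it is judged:
At the end, for the whole second after the job is handed in: The screw tin stands on its seat at the front, its centre within 11 mm (about 9 degrees of turn) of the line of the red arrow; the tray is at rest; the screw tin, wax tin, tape roll and wing bolt all stand flat on the tray, their centres 53 to 83 mm from its axis (x of screw_tin in the frame of turntable below -0.05 m and y of screw_tin in the frame of turntable between -0.011 and 0.011 m and velocity of joint tray between -0.03 and 0.03 rad/s and height (world z) of screw_tin between 0.026 and 0.036 m and horizontal distance between screw_tin and tray_centre between 0.053 and 0.083 m and angle between each of screw_tin, wax_tin, masking_roll, wing_bolt's own z axis and vertical below 0.12 rad and height (world z) of wax_tin between 0.026 and 0.036 m and horizontal distance between wax_tin and tray_centre between 0.053 and 0.083 m and height (world z) of masking_roll between 0.026 and 0.036 m and horizontal distance between masking_roll and tray_centre between 0.053 and 0.083 m and height (world z) of wing_bolt between 0.026 and 0.036 m and horizontal distance between wing_bolt and tray_centre between 0.053 and 0.083 m); the robot touches nothing.
It fails at once if the robot touches a thing on the tray (screw tin, wax tin, tape roll, wing bolt) (contact force between any of screw_tin, wax_tin, masking_roll, wing_bolt and the fingers above 1 N or contact force between any of screw_tin, wax_tin, masking_roll, wing_bolt and the arm above 1 N).
It fails at once if a thing on the tray is lifted or tipped (height (world z) of any of screw_tin, wax_tin, masking_roll, wing_bolt above 0.042 m or angle between any of screw_tin, wax_tin, masking_roll, wing_bolt's own z axis and vertical above 0.35 rad).
It fails at once if the pine offcut or blue pliers are disturbed (moved more than 20 mm) (distance of any of pine_cube, pliers_blue from where it was at the start of the episode above 0.02 m).
It fails at once if a peg is taken between the fingers instead of being pushed from one side ((horizontal distance between the grasp point and peg_0 below 0.009 m and height (world z) of the grasp point below 0.094 m) or (horizontal distance between the grasp point and peg_1 below 0.009 m and height (world z) of the grasp point below 0.094 m) or (horizontal distance between the grasp point and peg_2 below 0.009 m and height (world z) of the grasp point below 0.094 m) or (horizontal distance between the grasp point and peg_3 below 0.009 m and height (world z) of the grasp point below 0.094 m)).
It also fails if it takes over 64 s, if anything falls off the work surface, if the arm or the gripper's body presses on something with over 40 N, if the wrist force passes 120 N, or if a joint passes its speed limit or range.

## Working session

There is one attempt and no reset: what is moved stays moved. The work goes in short steps, Python scripts to look and compute and a shell command to move; the robot and the scene stay as the last step left them, time stands still between calls to the robot, and variables do not carry over. Pictures are saved under pics/ and viewed, and the job is handed in when it is done.

```bash
mkdir -p pics; ls; cat > h.py <<'E'
import numpy as np,cv2
from workcell import manip
def shot(name,fn=None):
    p=manip.read_camera(name)
    if fn: cv2.imwrite('pics/'+fn,cv2.cvtColor(p['img'],cv2.COLOR_RGB2BGR))
    return p
def ray(p,uv):
    q=cv2.undistortPoints(np.array([[uv]],float),np.array(p['mtx']),np.array(p['dist_coeffs']))[0,0]
    return np.array([q[0],q[1],1.])
def at_z(p,uv,z):
    T=np.array(p['extrinsics']);d=T[:3,:3]@ray(p,uv);o=T[:3,3]
    return o+d*(z-o[2])/d[2]
def world(p,uv):
    T=np.array(p['extrinsics']);zz=p['z_map'][int(round(uv[1])),int(round(uv[0]))]
    return T[:3,:3]@(ray(p,uv)*zz)+T[:3,3]
def proj(p,X):
    T=np.linalg.inv(np.array(p['extrinsics']))
    r=cv2.Rodrigues(T[:3,:3])[0]
    return cv2.projectPoints(np.array(X,float).reshape(-1,1,3),r,T[:3,3],np.array(p['mtx']),np.array(p['dist_coeffs']))[0][:,0]
E
python3 - <<'E'
from h import *
print(manip.sense())
for n in('scene','top'):
    p=shot(n,n+'0.png')
    print(n,p['extrinsics'])
    for t in ('turntable','screw_tin','wax_tin','masking_roll','wing_bolt','peg_0','pine_cube','pliers_blue'):
        for r in manip.silhouettes(t,p)[:5]:
            c=r['centre'];print(t,round(r['confidence'],2),np.round(c),np.round(world(p,c),3),r['region'].sum())
E
```

```text
pics
{'time': 0.0, 'joint_pos': array([ 1.05769310e+00,  3.81167028e-01,  1.29823564e+00,  1.24757014e-06,
        1.46359469e+00, -2.15288548e-01]), 'dq': array([-0.00038416, -0.00143416, -0.0003744 ,  0.00040343,  0.00080166,
       -0.00096954]), 'effort': array([ 9.38574085e-04, -4.37930524e+01, -2.24566180e+01,  7.14302296e-02,
        3.51983914e-02, -1.21770267e-04]), 'eef_pos': array([0.16124521, 0.52554501, 0.2381618 ]), 'orientation': array([-4.66005015e-01, -3.10633041e+00,  2.06075562e-03]), 'ft_force': array([ 0.6706999 , -0.11178968, -0.55179599]), 'torque': array([-0.02317212, -0.0002534 ,  0.00140748]), 'gripper_width': 0.9992405353924053}
scene [[-0.46694007 -0.64852247  0.60115354 -0.58890951]
 [-0.88424902  0.34889217 -0.31044795  0.24665377]
 [-0.0084053  -0.67653001 -0.73636709  1.28155218]
 [ 0.          0.          0.          1.        ]]
turntable 0.62 [312. 239.] [ 0.339 -0.202  0.006] 213
screw_tin 0.65 [300. 189.] [ 0.496 -0.239  0.071] 364
wax_tin 0.89 [330. 181.] [ 0.494 -0.351  0.057] 345
wax_tin 0.68 [367. 250.] [ 0.204 -0.32   0.029] 457
masking_roll 
[... 412 characters left out ...]
942651]
 [ 0.016067   -0.15739676 -0.98740474  1.58161159]
 [ 0.          0.          0.          1.        ]]
turntable 0.6 [285. 213.] [ 0.354 -0.208  0.015] 204
turntable 0.33 [228. 151.] [ 0.562 -0.013  0.05 ] 298
screw_tin 0.74 [297. 165.] [ 0.509 -0.25   0.075] 334
wax_tin 0.94 [318. 254.] [ 0.216 -0.323  0.026] 376
wax_tin 0.58 [328. 170.] [ 0.496 -0.354  0.058] 417
masking_roll 0.63 [333. 194.] [ 0.415 -0.37   0.059] 286
masking_roll 0.58 [433. 207.] [ 0.383 -0.722  0.006] 367
wing_bolt 0.42 [300. 201.] [ 0.392 -0.259  0.054] 21
peg_0 0.64 [310. 188.] [ 0.44  -0.295  0.035] 2713
pine_cube 0.58 [227. 148.] [ 0.57  -0.008  0.049] 288
pliers_blue 0.63 [180. 165.] [0.522 0.162 0.004] 235
```

```bash
python3 - <<'E'
import cv2
for n in('scene','top'):
    im=cv2.imread(f'pics/{n}0.png')
    print(im.shape)
    c=im[110:290,150:470] 
    cv2.imwrite(f'pics/{n}0c.png',cv2.resize(c,None,fx=2.5,fy=2.5,interpolation=cv2.INTER_CUBIC))
E
```

```text
(400, 640, 3)
(400, 640, 3)
```

View pics/top0.png

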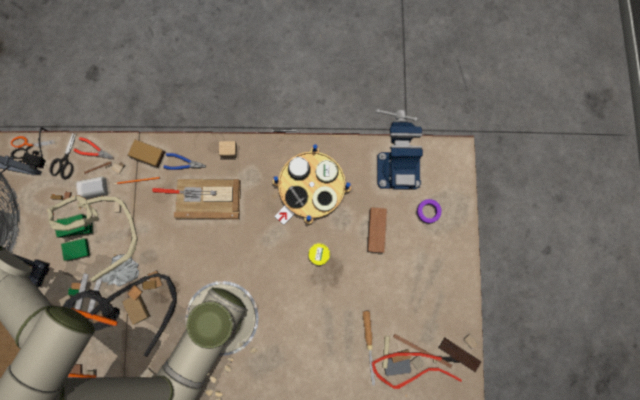

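View pics/top0c.png

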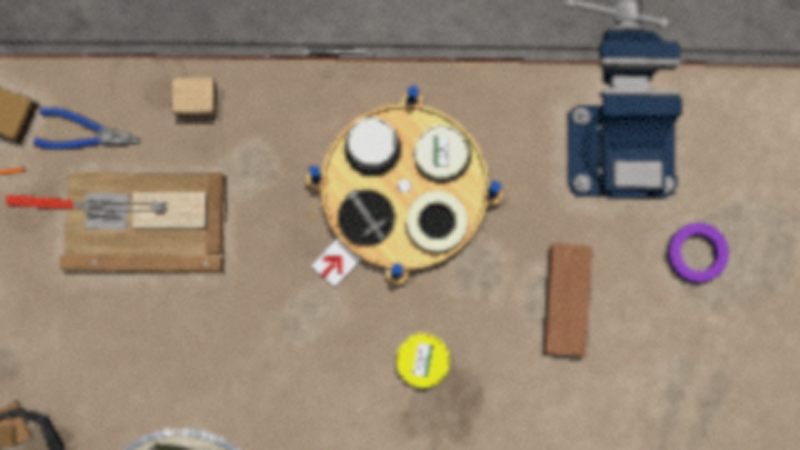

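View pics/scene0.png

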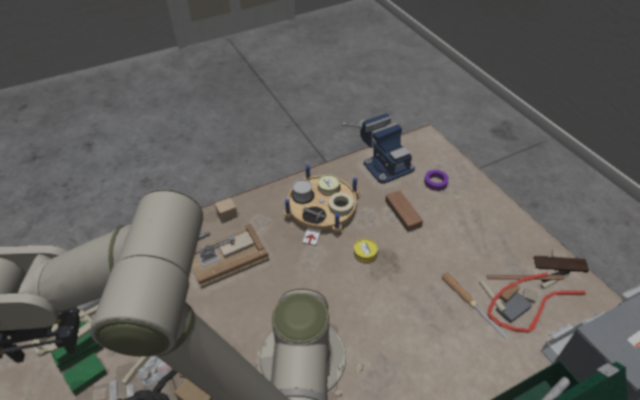

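View pics/scene0c.png

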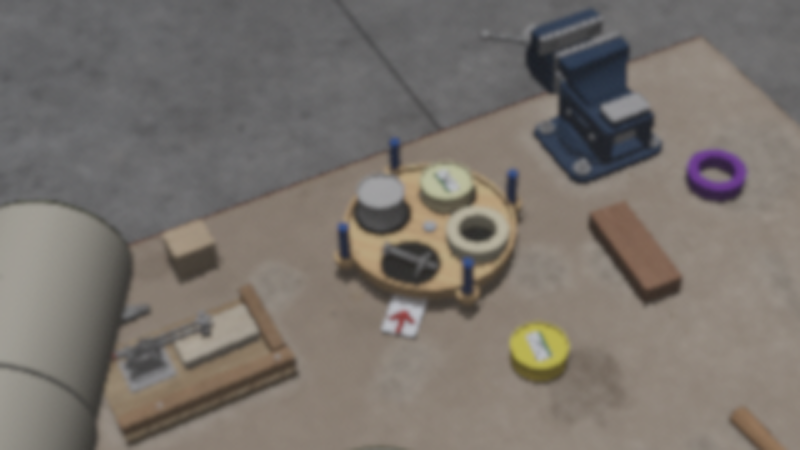

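The top view shows the tray centred near (312,185). The grey tin is upper left at (297,165), the wing bolt is by the arrow, and the arrow tile is at (285,213). The pegs are at about (276,181), (316,148), (348,186) and (308,218). Next I'll measure these precisely.

```bash
cat >> h.py <<'E'
from scipy.optimize import least_squares
def pegs(p,c0=(0.45,-0.295),dbg=False):
    hsv=cv2.cvtColor(p['img'],cv2.COLOR_RGB2HSV)
    m=((hsv[...,0]>105)&(hsv[...,0]<128)&(hsv[...,1]>120)&(hsv[...,2]>40)).astype(np.uint8)
    n,l,s,c=cv2.connectedComponentsWithStats(m)
    out=[]
    for i in range(1,n):
        w=at_z(p,c[i],0.065)
        d=np.hypot(w[0]-c0[0],w[1]-c0[1])
        if .09<d<.15 and s[i,4]>4: out.append((w[:2],s[i,4],c[i]))
    return out
E
python3 - <<'E'
from h import *
for n in('scene','top'):
    p=shot(n)
    P=pegs(p)
    for w,a,c in P: print(n,np.round(w,4),a,np.round(c,1))
    W=np.array([w for w,a,c in P])
    if len(W)==4:
        f=lambda v:np.concatenate([np.min([np.abs((W[i]-(v[:2]+.12*np.array([[np.cos(v[2]+k*np.pi/2),np.sin(v[2]+k*np.pi/2)] for k in range(4)]))).sum(1)*0+np.linalg.norm(W[i]-(v[:2]+.12*np.array([[np.cos(v[2]+k*np.pi/2),np.sin(v[2]+k*np.pi/2)] for k in range(4)])),axis=1)],axis=1) for i in range(4)])
        r=least_squares(f,[*W.mean(0),0.5]); 
        for t0 in(0,.4,.8,1.2):
            q=least_squares(f,[*W.mean(0),t0])
            if q.cost<r.cost:r=q
        print('axis',r.x,np.degrees(r.x[2]),np.round(r.fun*1e3,1))
    ax=W.mean(0)
    # tongue: white region and red
    hsv=cv2.cvtColor(p['img'],cv2.COLOR_RGB2HSV)
    vv,uu=np.mgrid[0:400,0:640]
    front=at_z(p,(285,213) if n=='top' else (312,239),0.008)
    pix=np.hypot(uu-(285 if n=='top' else 312),vv-(213 if n=='top' else 239))<13
    red=pix&((hsv[...,0]<10)|(hsv[...,0]>170))&(hsv[...,1]>90)
    white=pix&(hsv[...,1]<50)&(hsv[...,2]>150)
    for nm,m in(('red',red),('white',white),('tile',red|white)):
        pts=np.array([at_z(p,(u,v),.008)[:2] for v,u in zip(*np.nonzero(m))])
        c=pts.mean(0); d=c-ax; print(nm,len(pts),np.round(c,4),'ang',np.degrees(np.arctan2(d[1],d[0])))
    tn=manip.silhouettes('screw_tin',p)[0]
    pts=np.argwhere(tn['region'])
    for z in (.052,.075):
        w=at_z(p,tn['centre'],z);d=w[:2]-ax;print('tin',z,w[:2],np.degrees(np.arctan2(d[1],d[0])),np.linalg.norm(d))
E
```

```text
File "<stdin>", line 8
    f=lambda v:np.concatenate([np.min([np.abs((W[i]-(v[:2]+.12*np.array([[np.cos(v[2]+k*np.pi/2),np.sin(v[2]+k*np.pi/2)] for k in range(4)]))).sum(1)*0+np.linalg.norm(W[i]-(v[:2]+.12*np.array([[np.cos(v[2]+k*np.pi/2),np.sin(v[2]+k*np.pi/2)] for k in range(4)])),axis=1)],axis=1) for i in range(4)])
                                                                                                                                                                                                                                                                             ^
SyntaxError: closing parenthesis ']' does not match opening parenthesis '('
```

```bash
cat > meas.py <<'E'
from h import *
def fitpegs(W):
    def f(v):
        G=v[:2]+.12*np.array([[np.cos(v[2]+k*np.pi/2),np.sin(v[2]+k*np.pi/2)] for k in range(4)])
        D=np.linalg.norm(W[:,None]-G[None],axis=2); j=D.argmin(1)
        return (W-G[j]).ravel()
    return min((least_squares(f,[*W.mean(0),t]) for t in(0,.4,.8,1.2)),key=lambda q:q.cost)
def run(n,fn=None,tile=True):
    p=shot(n,fn)
    P=pegs(p)
    for w,a,c in P: print(n,np.round(w,4),a,np.round(c,1))
    W=np.array([w for w,a,c in P])
    if len(W)<2: return
    r=fitpegs(W); ax=r.x[:2]
    print('axis',np.round(ax,4),'phase',round(np.degrees(r.x[2]),1),np.round(r.fun*1e3,1))
    if tile:
        hsv=cv2.cvtColor(p['img'],cv2.COLOR_RGB2HSV)
        vv,uu=np.mgrid[0:400,0:640]
        u0,v0=(285,213) if n=='top' else (312,239)
        pix=np.hypot(uu-u0,vv-v0)<13
        red=pix&((hsv[...,0]<10)|(hsv[...,0]>170))&(hsv[...,1]>90)
        white=pix&(hsv[...,1]<50)&(hsv[...,2]>150)
        for nm,m in(('red',red),('white',white),('tile',red|white)):
            pts=np.array([at_z(p,(u,v),.008)[:2] for v,u in zip(*np.nonzero(m))])
            if len(pts)<5: continue
            c=pts.mean(0); d=c-ax; print(nm,len(pts),np.round(c,4),'ang',round(np.degrees(np.arctan2(d[1],d[0])),1))
    for tn in manip.silhouettes('screw_tin',p)[:1]:
        for z in (.052,.075):
            w=at_z(p,tn['centre'],z);d=w[:2]-ax;print('tin',round(tn['confidence'],2),z,np.round(w[:2],4),round(np.degrees(np.arctan2(d[1],d[0])),1),round(np.linalg.norm(d),4))
    return p
if __name__=='__main__':
    for n in('scene','top'): run(n)
E
python3 meas.py
```

```text
scene [ 0.5857 -0.3114] 5 [307.4 166.8]
scene [ 0.3452 -0.2927] 5 [336.6 214.8]
axis [ 0.4655 -0.3021] phase -4.4 [ 0.6 -0.  -0.6  0. ]
red 15 [ 0.3478 -0.2004] ang 139.2
white 123 [ 0.3461 -0.2001] ang 139.5
tile 138 [ 0.3463 -0.2001] ang 139.5
tin 0.8 0.052 [ 0.5163 -0.2388] 51.2 0.0811
tin 0.8 0.075 [ 0.4956 -0.2298] 67.4 0.0783
top [ 0.5758 -0.3081] 11 [314.7 146.7]
top [ 0.4635 -0.178 ] 11 [275.5 178.7]
top [ 0.4451 -0.418 ] 13 [347.2 185. ]
top [ 0.3332 -0.2882] 12 [308.1 217.8]
axis [ 0.4544 -0.2981] phase -4.5 [ 1.7 -0.6 -0.4  0.5  0.2 -0.3 -1.6  0.4]
red 37 [ 0.347  -0.2027] ang 138.4
white 162 [ 0.3496 -0.2047] ang 138.3
tile 199 [ 0.3491 -0.2043] ang 138.3
tin 0.78 0.052 [ 0.516  -0.2576] 33.3 0.0738
tin 0.78 0.075 [ 0.5106 -0.2579] 35.6 0.0691
```

```bash
python3 -m jog '{"delta_pos":[[-0.037,-0.041,0],[-0.037,-0.041,0],[-0.037,-0.041,0],[-0.037,-0.041,0],[-0.037,-0.041,0],[-0.037,-0.041,0],[-0.037,-0.041,0],[-0.037,-0.041,0],[-0.037,-0.041,0],[-0.037,-0.041,0],[-0.037,-0.041,0],[-0.037,-0.041,0]],"rot":[[0,0,0],[0,0,0],[0,0,0],[0,0,0],[0,0,0],[0,0,0],[0,0,0],[0,0,0],[0,0,0],[0,0,0],[0,0,0],[0,0,0]],"claw":[0,0,0,0,0,0,0,0,0,0,0,0]}'
```

```text
time: 2.6
eef_pos: [0.4495, -0.0909, 0.2405]
orientation: [0.457, 3.1, 0.004]
ft_force: [1.5, 0.6, -0.7]
gripper_width: 0.006
```

```bash
python3 -m jog '{"delta_pos":[[0,0,0],[0,0,0],[0,0,0],[0,0,0],[0,0,0],[0,0,0],[0,0,0],[0,0,0],[0,0,0],[0,0,0],[0,0,0],[0,0,0],[0,0,0],[0,0,0],[0,0,0],[0,0,0],[0,0,0]],"rot":[[0,0,0.18],[0,0,0.18],[0,0,0.18],[0,0,0.18],[0,0,0.18],[0,0,0.18],[0,0,0.18],[0,0,0.18],[0,0,0.18],[0,0,0.18],[0,0,0.18],[0,0,0.18],[0,0,0.18],[0,0,0.18],[0,0,0.18],[0,0,0.18],[0,0,0]],"claw":[0,0,0,0,0,0,0,0,0,0,0,0,0,0,0,0,0]}'
cat > plan.py <<'E'
from h import *
import sys
from scipy.spatial.transform import Rotation as R
s=manip.sense()
M=R.from_rotvec(s['orientation']).as_matrix()
yaw=np.degrees(np.arctan2(M[1,0],M[0,0]))
print('t',round(s['time'],2),'pos',np.round(s['eef_pos'],4),'yaw x',round(yaw,1),'tilt',round(np.degrees(np.arccos(-M[2,2])),2),'q',np.round(s['joint_pos'],2))
def target(ax,phi,gap,rad=.002,z=.05,half=.017):
    a=np.radians(phi);r=np.array([np.cos(a),np.sin(a)]);t=np.array([np.sin(a),-np.cos(a)])
    xy=np.array(ax)+(.12+rad)*r+(half+gap)*t
    return np.array([*xy,z])
if len(sys.argv)>2:
    phi,gap,z=map(float,sys.argv[1:4])
    T=target((.452,-.2965),phi,gap,z=z)
    print('target',np.round(T,4),'delta tool',np.round(M.T@(T-s['eef_pos']),4),'rot z',round(np.radians((yaw-(phi-90)+180)%360-180),3))
E
python3 plan.py 85.5 .012 .14; python3 meas.py
```

```text
time: 4.72
eef_pos: [0.4507, -0.0952, 0.2408]
orientation: [-3.134, 0.205, -0.015]
ft_force: [-0.4, -0.7, -0.4]
gripper_width: 0.006
t 4.72 pos [ 0.4507 -0.0952  0.2408] yaw x -7.5 tilt 0.56 q [-0.47  0.22  1.53  0.    1.38  1.23]
target [ 0.4905 -0.1772  0.14  ] delta tool [0.0491 0.0762 0.1011] rot z -0.052
scene [ 0.5857 -0.3114] 5 [307.4 166.8]
scene [ 0.3452 -0.2927] 5 [336.6 214.8]
axis [ 0.4655 -0.3021] phase -4.4 [ 0.6 -0.  -0.6  0. ]
red 15 [ 0.3478 -0.2004] ang 139.2
white 123 [ 0.3461 -0.1993] ang 139.3
tile 138 [ 0.3463 -0.1994] ang 139.3
tin 0.65 0.052 [ 0.4133 -0.2551] 138.0 0.0702
tin 0.65 0.075 [ 0.3945 -0.2457] 141.6 0.0906
top [ 0.5751 -0.3082] 12 [314.8 146.9]
top [ 0.4641 -0.177 ] 11 [275.3 178.5]
top [ 0.4451 -0.418 ] 13 [347.2 185. ]
top [ 0.3332 -0.2882] 12 [308.1 217.8]
axis [ 0.4544 -0.2979] phase -4.6 [ 1.1 -0.7  0.1  1.2  0.4 -0.5 -1.6 -0. ]
red 31 [ 0.3471 -0.202 ] ang 138.2
white 152 [ 0.349  -0.2037] ang 138.2
tile 183 [ 0.3487 -0.2035] ang 138.2
tin 0.68 0.052 [ 0.5149 -0.2504] 38.1 0.0769
tin 0.68 0.075 [ 0.5095 -0.2509] 40.4 0.0724
```

```bash
python3 -m jog '{"delta_pos":[[0.0245,0.038,0],[0.0245,0.038,0],[0,0,0.05],[0,0,0.05],[0,0,0]],"rot":[[0,0,-0.05],[0,0,0],[0,0,0],[0,0,0],[0,0,0]],"claw":[0,0,0,0,0]}'; python3 plan.py 85.5 .012 .05; python3 - <<'E'
from h import *
p=shot('scene','s1.png');cv2.imwrite('pics/s1c.png',cv2.resize(p['img'][130:270,220:420][...,::-1],None,fx=4,fy=4,interpolation=cv2.INTER_CUBIC))
p=shot('top','t1.png');cv2.imwrite('pics/t1c.png',cv2.resize(p['img'][110:250,210:410][...,::-1],None,fx=4,fy=4,interpolation=cv2.INTER_CUBIC))
E
```

```text
time: 5.55
eef_pos: [0.4948, -0.1789, 0.1397]
orientation: [3.139, -0.106, 0.02]
ft_force: [-0.5, 0.0, -0.2]
gripper_width: 0.004
t 5.55 pos [ 0.4948 -0.1789  0.1397] yaw x -3.9 tilt 0.72 q [-0.58  0.43  1.53  0.01  1.17  1.06]
target [ 0.4905 -0.1772  0.05  ] delta tool [-0.0056 -0.0015  0.0897] rot z 0.011
```

View pics/s1c.png

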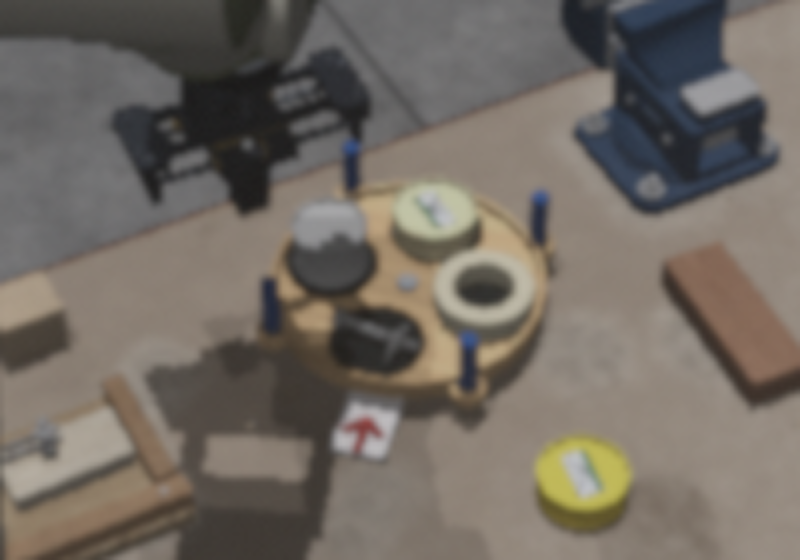

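View pics/t1c.png

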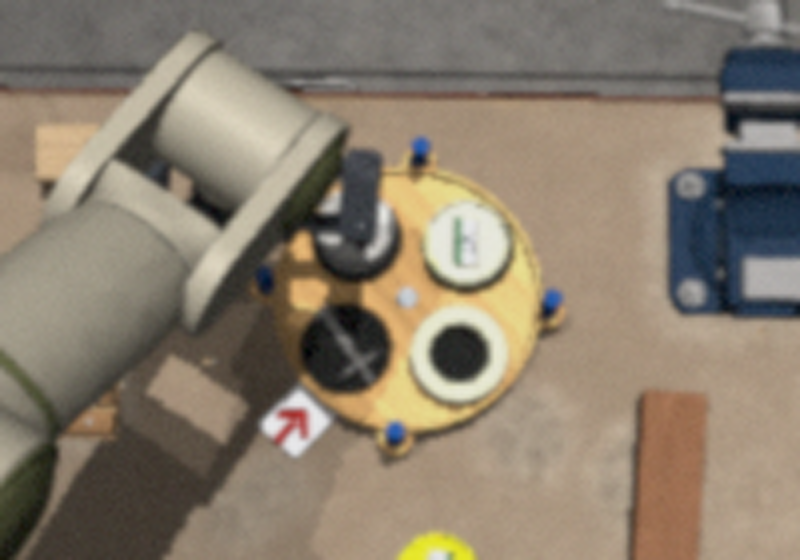

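The scene view shows the closed fingers at crop (250,205), beyond the left peg at (268,305). The gripper body's ends hang a little way down. I'll check how high their undersides are before descending over the tin.

```bash
python3 - <<'E'
from h import *
p=shot('scene')
s=manip.sense()
print(s['eef_pos'])
T=np.array(p['extrinsics'])
pts=[]
for v in range(135,190):
    for u in range(240,320):
        if p['z_map'][v,u]>0:
            w=world(p,(u,v))
            if np.hypot(w[0]-.49,w[1]+.18)<.13 and w[2]>.1: pts.append((*w,u,v))
P=np.array(pts)
y=P[:,1]
for a in np.arange(-.29,-.06,.015):
    m=(y>=a)&(y<a+.015)
    if m.any():
        i=np.where(m)[0][P[m,2].argmin()]; print(round(a,3),m.sum(),np.round(P[i],3))
E
```

```text
[ 0.49676625 -0.17990076  0.14399203]
-0.275 61 [ 4.55e-01 -2.66e-01  2.29e-01  3.12e+02  1.58e+02]
-0.26 125 [ 4.66e-01 -2.57e-01  2.04e-01  3.08e+02  1.63e+02]
-0.245 85 [ 4.64e-01 -2.36e-01  2.19e-01  3.02e+02  1.62e+02]
-0.23 62 [ 4.69e-01 -2.25e-01  2.19e-01  2.98e+02  1.62e+02]
-0.215 59 [ 4.59e-01 -2.06e-01  2.12e-01  2.94e+02  1.68e+02]
-0.2 144 [ 4.88e-01 -1.85e-01  1.41e-01  2.85e+02  1.81e+02]
-0.185 175 [ 4.89e-01 -1.79e-01  1.43e-01  2.83e+02  1.81e+02]
-0.17 167 [ 4.87e-01 -1.68e-01  1.45e-01  2.80e+02  1.82e+02]
-0.155 123 [ 4.62e-01 -1.51e-01  2.13e-01  2.77e+02  1.73e+02]
-0.14 142 [ 4.74e-01 -1.28e-01  2.17e-01  2.68e+02  1.72e+02]
-0.125 65 [ 4.74e-01 -1.21e-01  2.17e-01  2.66e+02  1.73e+02]
-0.11 110 [ 4.67e-01 -9.80e-02  2.08e-01  2.60e+02  1.79e+02]
-0.095 95 [ 4.84e-01 -9.30e-02  2.08e-01  2.56e+02  1.76e+02]
```

```bash
python3 -m jog '{"delta_pos":[[0,0,0.043],[0,0,0.043],[0,0,0]],"rot":[[0,0,0],[0,0,0],[0,0,0]],"claw":[0,0,0]}'; python3 plan.py 85.5 .0 .055
```

```text
time: 6.08
eef_pos: [0.5025, -0.1824, 0.0634]
orientation: [3.127, -0.103, 0.051]
ft_force: [-0.2, -0.9, 0.4]
gripper_width: 0.002
t 6.08 pos [ 0.5025 -0.1824  0.0634] yaw x -3.8 tilt 2.02 q [-0.57  0.54  1.61  0.01  0.96  1.06]
target [ 0.4785 -0.1762  0.055 ] delta tool [-0.0246 -0.0047  0.0075] rot z 0.013
```

```bash
cat >> plan.py <<'E'
if len(sys.argv)>2:
    a=np.radians(phi-90);D=np.array([[np.cos(a),np.sin(a),0],[np.sin(a),-np.cos(a),0],[0,0,-1]])
    print('rotvec corr',np.round(R.from_matrix(M.T@D).as_rotvec(),4))
E
python3 plan.py 85.5 .005 .055
```

```text
t 6.08 pos [ 0.5025 -0.1824  0.0634] yaw x -3.8 tilt 2.02 q [-0.57  0.54  1.61  0.01  0.96  1.06]
target [ 0.4835 -0.1766  0.055 ] delta tool [-0.0196 -0.0047  0.0077] rot z 0.013
rotvec corr [ 0.0116 -0.0333  0.0129]
```

```bash
python3 -m jog '{"delta_pos":[[-0.01,-0.0025,0.003],[-0.008,-0.0022,0.003],[0,0,0]],"rot":[[0.012,-0.033,0.013],[0,0,0],[0,0,0]],"claw":[0,0,0]}'; python3 plan.py 85.5 .0 .055
```

```text
time: 6.45
eef_pos: [0.4859, -0.1772, 0.062]
orientation: [3.136, -0.124, 0.008]
ft_force: [0.5, -0.4, 0.6]
gripper_width: 0.006
t 6.45 pos [ 0.4859 -0.1772  0.062 ] yaw x -4.5 tilt 0.35 q [-0.58  0.53  1.64  0.    0.97  1.07]
target [ 0.4785 -0.1762  0.055 ] delta tool [-0.0074 -0.0004  0.007 ] rot z -0.0
rotvec corr [ 0.0029 -0.0055 -0.0003]
```

```bash
python3 -m jog '{"delta_pos":[[-0.008,0,0.005],[-0.0107,-0.001,0.001],[-0.0107,-0.001,0],[-0.0107,-0.001,0],[-0.0107,-0.001,0],[0,0,0]],"rot":[[0,0,0],[0,0,-0.087],[0,0,-0.087],[0,0,-0.087],[0,0,-0.087],[0,0,0]],"claw":[0,0,0,0,0,0]}'; python3 plan.py 105.5 .0 .055; python3 meas.py
```

```text
time: 7.2
eef_pos: [0.4332, -0.1754, 0.0565]
orientation: [3.104, 0.436, 0.014]
ft_force: [0.2, -1.5, 0.8]
gripper_width: 0.009
t 7.2 pos [ 0.4332 -0.1754  0.0565] yaw x 16.0 tilt 0.67 q [-0.64  0.47  1.79  0.    0.87  0.65]
target [ 0.4358 -0.1744  0.055 ] delta tool [ 0.0027 -0.0003  0.0015] rot z 0.009
rotvec corr [ 0.0086 -0.0079  0.0086]
scene [ 0.3495 -0.3387] 5 [348.6 208.8]
top [ 0.5686 -0.2614] 12 [300.9 148.6]
top [ 0.4924 -0.4131] 11 [345.7 171.2]
top [ 0.3387 -0.3358] 12 [322.5 216.3]
axis [ 0.4541 -0.2988] phase 18.1 [ 0.5  0.   0.9 -0.3 -1.4  0.3]
red 25 [ 0.3473 -0.1999] ang 137.2
white 54 [ 0.3376 -0.2173] ang 145.0
tile 79 [ 0.3407 -0.2118] ang 142.5
```

```bash
python3 -m jog '{"delta_pos":[[-0.0107,-0.001,0.001],[-0.0107,-0.001,0],[-0.0107,-0.001,0],[-0.0107,-0.001,0],[-0.0107,-0.001,0],[0,0,0]],"rot":[[0.008,-0.008,-0.087],[0,0,-0.087],[0,0,-0.087],[0,0,-0.087],[0,0,-0.087],[0,0,0]],"claw":[0,0,0,0,0,0]}'; python3 plan.py 131 .0 .055; python3 meas.py | grep -A20 top
```

```text
time: 8.1
eef_pos: [0.3855, -0.1947, 0.0553]
orientation: [2.937, 1.108, 0.003]
ft_force: [1.0, 0.9, 1.0]
gripper_width: 0.004
t 8.1 pos [ 0.3855 -0.1947  0.0553] yaw x 41.3 tilt 0.19 q [-0.74  0.43  1.88  0.    0.83  0.11]
target [ 0.3848 -0.1933  0.055 ] delta tool [ 0.0004 -0.0016  0.0003] rot z 0.006
rotvec corr [ 0.0032 -0.0008  0.0057]
top [ 0.5428 -0.2165] 12 [287.5 155.8]
top [ 0.537  -0.3868] 12 [337.9 158.2]
top [ 0.3653 -0.3805] 10 [336.  208.5]
axis [ 0.4545 -0.2986] phase 42.9 [ 0.3  0.5  0.9 -0.2 -1.2 -0.3]
red 30 [ 0.345  -0.2021] ang 138.6
white 102 [ 0.376  -0.1924] ang 126.5
tile 132 [ 0.369  -0.1946] ang 129.4
tin 0.53 0.052 [ 0.4971 -0.2196] 61.6 0.0898
tin 0.53 0.075 [ 0.492  -0.2205] 64.3 0.0867
```

```bash
python3 -m jog '{"delta_pos":[[-0.0107,-0.002,0],[-0.0107,-0.0015,0],[-0.0107,-0.001,0],[-0.0107,-0.001,0],[-0.0107,-0.001,0],[-0.0107,-0.001,0],[-0.0107,-0.001,0],[0,0,0]],"rot":[[0,0,-0.087],[0,0,-0.087],[0,0,-0.087],[0,0,-0.087],[0,0,-0.087],[0,0,-0.087],[0,0,-0.087],[0,0,0]],"claw":[0,0,0,0,0,0,0,0]}'; python3 plan.py 166 .0 .055; python3 meas.py | grep -A20 top; python3 - <<'E'
from h import *
p=shot('top','t2.png');cv2.imwrite('pics/t2c.png',cv2.resize(p['img'][110:250,210:410][...,::-1],None,fx=4,fy=4,interpolation=cv2.INTER_CUBIC))
E
```

```text
time: 9.25
eef_pos: [0.3401, -0.2505, 0.055]
orientation: [2.459, 1.952, 0.004]
ft_force: [-0.3, -0.1, -0.4]
gripper_width: 0.006
t 9.25 pos [ 0.3401 -0.2505  0.055 ] yaw x 76.9 tilt 0.2 q [-0.92  0.42  1.9   0.    0.81 -0.69]
target [ 0.3377 -0.2505  0.055 ] delta tool [-0.0005 -0.0023  0.    ] rot z 0.015
rotvec corr [ 0.0034 -0.0005  0.0154]
top [ 0.5723 -0.3255] 13 [319.8 147.8]
top [ 0.4813 -0.18  ] 11 [276.3 173.5]
top [ 0.4275 -0.4155] 12 [346.5 190.2]
axis [ 0.4547 -0.298 ] phase -12.9 [ 0.7 -0.6 -0.4  1.1 -0.3 -0.5]
white 263 [ 0.3606 -0.2209] ang 140.7
tile 263 [ 0.3606 -0.2209] ang 140.7
tin 0.33 0.052 [0.5459 0.1652] 78.9 0.4721
tin 0.33 0.075 [0.54   0.1585] 79.4 0.4645
```

View pics/t2c.png

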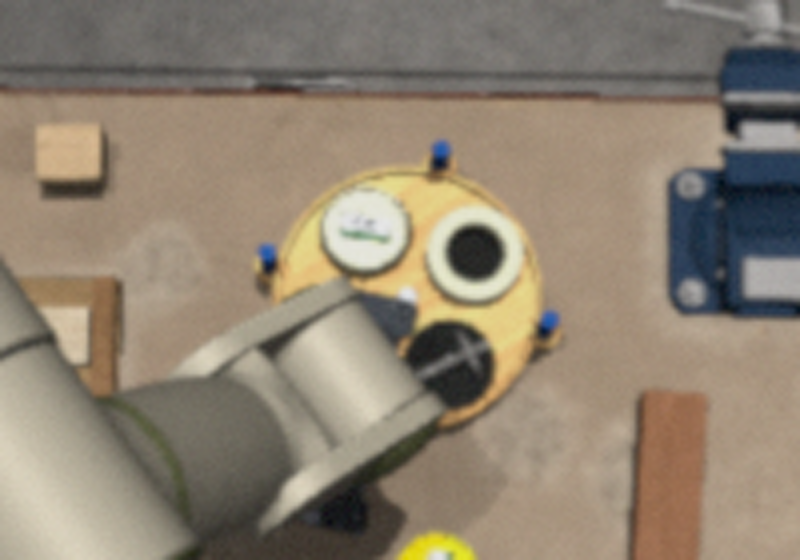

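The view agrees with the fit: the peg phase is now about 77°, and the arm hides the tin. About 16° is left, so I'll go slower.

```bash
python3 -m jog '{"delta_pos":[[-0.0107,-0.002,0],[-0.0107,-0.0015,0],[-0.0064,-0.001,0],[-0.0043,-0.0008,0],[0,0,0],[0,0,0]],"rot":[[0,0,-0.08],[0,0,-0.087],[0,0,-0.052],[0,0,-0.035],[0,0,0],[0,0,0]],"claw":[0,0,0,0,0,0]}'; python3 plan.py 182 .0 .055; python3 meas.py | grep -A20 top
```

```text
time: 10.2
eef_pos: [0.3313, -0.279, 0.055]
orientation: [2.187, 2.254, 0.005]
ft_force: [0.5, -0.5, 1.1]
gripper_width: 0.002
t 10.2 pos [ 0.3313 -0.279   0.055 ] yaw x 91.7 tilt 0.2 q [-0.98  0.43  1.87  0.    0.83 -1.01]
target [ 0.3295 -0.2838  0.055 ] delta tool [-0.0047 -0.002  -0.    ] rot z -0.005
rotvec corr [ 0.0032 -0.0014 -0.0049]
top [ 0.575  -0.2976] 11 [311.6 146.9]
top [ 0.4531 -0.1769] 13 [275.2 181.8]
top [ 0.4557 -0.4188] 11 [347.5 181.9]
axis [ 0.4546 -0.2981] phase 90.5 [ 0.4 -0.5 -0.5  1.2  0.1 -0.7]
white 121 [ 0.3711 -0.2192] ang 136.6
tile 121 [ 0.3711 -0.2192] ang 136.6
```

```bash
python3 -m jog '{"delta_pos":[[-0.0035,-0.001,0],[-0.002,-0.0005,0],[0,0,0],[0.012,0,0],[0.012,0,0],[0,0,0]],"rot":[[0,0,-0.03],[0,0,-0.015],[0,0,0],[0,0,0],[0,0,0],[0,0,0]],"claw":[0,0,0,0,0,0]}'; python3 plan.py 183 .0 .055; python3 meas.py | grep -A20 top
```

```text
time: 11.1
eef_pos: [0.3277, -0.2587, 0.0549]
orientation: [2.132, 2.306, 0.006]
ft_force: [-0.5, 1.1, -0.6]
gripper_width: 0.005
t 11.1 pos [ 0.3277 -0.2587  0.0549] yaw x 94.5 tilt 0.2 q [-0.96  0.42  1.91  0.    0.81 -1.04]
target [ 0.3293 -0.2859  0.055 ] delta tool [-0.0272 -0.0006 -0.0001] rot z 0.026
rotvec corr [ 0.003  -0.002   0.0261]
top [ 0.576  -0.2918] 12 [309.9 146.6]
top [ 0.4593 -0.4175] 13 [347.1 180.8]
top [ 0.4486 -0.1771] 11 [275.2 183.1]
axis [ 0.4547 -0.2973] phase 92.5 [ 1.5  0.1 -0.7 -0.4 -0.7  0.3]
white 240 [ 0.3645 -0.2191] ang 139.1
tile 240 [ 0.3645 -0.2191] ang 139.1
```

```bash
python3 -m jog '{"delta_pos":[[0,0,-0.04],[0,0,-0.05],[0,0,-0.05],[0,0,-0.05],[0.05,0.01,0],[0.05,0.01,0],[0.05,0.01,0],[0.05,0.01,0],[0.05,0.01,0],[0.05,0.01,0],[0.05,0.01,0],[0,0,0]],"rot":[[0,0,0],[0,0,0],[0,0,0],[0,0,0],[0,0,0],[0,0,0],[0,0,0],[0,0,0],[0,0,0],[0,0,0],[0,0,0],[0,0,0]],"claw":[0,0,0,0,0,0,0,0,0,0,0,0]}'; cat > tin.py <<'E'
from meas import *
for n in('top','scene'):
    p=run(n)
    r=manip.silhouettes('screw_tin',p)
    for q in r[:2]:
        # fit tin centre by silhouette IoU of projected cylinder
        reg=q['region']; c0=at_z(p,q['centre'],.055)[:2]
        def cyl(c):
            a=np.linspace(0,2*np.pi,48)
            X=np.array([[c[0]+.032*np.cos(t),c[1]+.032*np.sin(t),z] for z in(.030,.075) for t in a])
            h=cv2.convexHull((proj(p,X)*16).astype(np.int32)); m=np.zeros((400,640),np.uint8)
            cv2.fillConvexPoly(m,h,1,shift=4);return m>0
        best=max(((( m:=cyl((c0[0]+dx,c0[1]+dy)))&reg).sum()/(m|reg).sum(),c0[0]+dx,c0[1]+dy) for dx in np.arange(-.03,.031,.002) for dy in np.arange(-.03,.031,.002))
        for ax in((.452,-.2965),):
            d=np.array(best[1:])-ax; print(n,'TIN fit',np.round(best,4),round(q['confidence'],2),'ang',round(np.degrees(np.arctan2(d[1],d[0])),1),'r',round(np.linalg.norm(d),4))
    cv2.imwrite(f'pics/{n}_e.png',cv2.resize(p['img'][110:270,210:430][...,::-1],None,fx=3.6,fy=3.6,interpolation=cv2.INTER_CUBIC))
E
python3 tin.py
```

```text
time: 12.75
eef_pos: [0.3731, 0.1016, 0.2533]
orientation: [2.134, 2.295, 0.009]
ft_force: [0.8, -0.2, -0.3]
gripper_width: 0.005
top [ 0.576  -0.2918] 12 [309.9 146.6]
top [ 0.4593 -0.4175] 13 [347.1 180.8]
top [ 0.4486 -0.1771] 11 [275.2 183.1]
top [ 0.3328 -0.3045] 11 [313. 218.]
axis [ 0.4542 -0.2977] phase 2.8 [ 2.   0.1 -0.7  0.   0.2  0.8 -1.5 -1. ]
red 36 [ 0.3467 -0.2027] ang 138.5
white 183 [ 0.3528 -0.2072] ang 138.2
tile 219 [ 0.3518 -0.2065] ang 138.3
tin 0.54 0.052 [ 0.4066 -0.2473] 133.4 0.0693
tin 0.54 0.075 [ 0.4028 -0.2478] 135.8 0.0716
top TIN fit [ 0.9437  0.4041 -0.2514] 0.54 ang 136.7 r 0.0658
scene [ 0.3463 -0.3092] 7 [341.  212.7]Traceback (most recent call last):
  File "tin.py", line 4, in <module>
    r=manip.silhouettes('screw_tin',p)
TypeError: 'NoneType' object is not subscriptable
```

View pics/top_e.png

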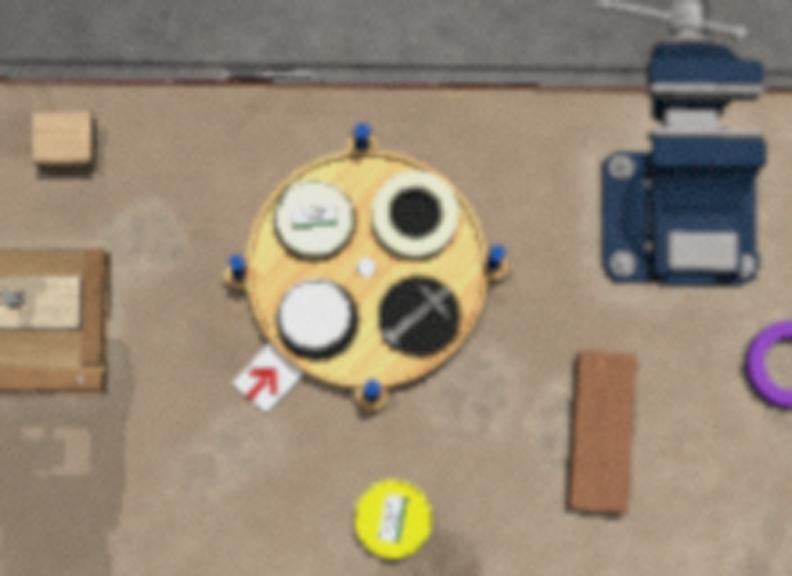

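The top view shows the grey tin at crop (316,317), in line with the arrow at (265,380). All four things are on their seats, and the pine cube hasn't moved. I'll cross-check from the scene camera.

```bash
sed -i "s/p=run(n)/p=shot(n)/; s/for n in('top','scene')/for n in('scene','top')/" tin.py; python3 tin.py; python3 - <<'E'
from h import *
p=shot('top')
for t in('pine_cube','pliers_blue'):
    for r in manip.silhouettes(t,p)[:2]: print(t,round(r['confidence'],2),np.round(r['centre']))
print(manip.sense()['dq'].round(4))
E
```

```text
scene TIN fit [ 0.9498  0.4016 -0.2443] 0.9 ang 134.0 r 0.0726
top TIN fit [ 0.887   0.4024 -0.2498] 0.83 ang 136.8 r 0.0681
pine_cube 0.64 [230. 150.]
pine_cube 0.61 [314. 187.]
pliers_blue 0.62 [196. 165.]
[ 0.0072  0.0016 -0.0011 -0.0005 -0.0006 -0.0001]
```

View pics/scene_e.png

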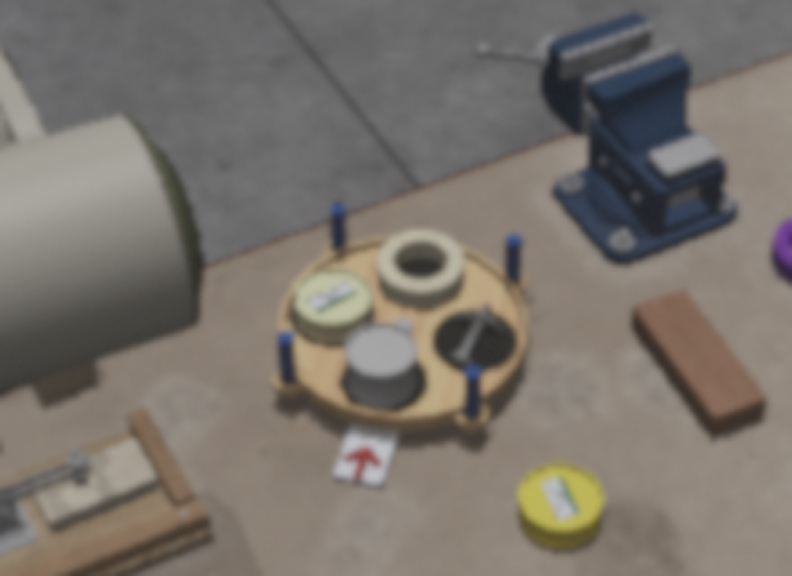

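```bash
python3 -c "
from workcell import manip
print(manip.hand_in())"
```

```text
the job is handed in; nothing more can be done
None
```

I turned the tray about 97° counter-clockwise, and the grey screw tin now stands at the front by the red arrow. I pushed only on one side of the left-hand peg with the fingers closed, then backed off and lifted clear. The job was handed in at about 13 s of the 64 s allowed.

What the last checks showed:
- **Alignment:** the arrow lies at about 138°, and the tin's seat (from the peg fit) at 137.8°. Fitting the tin itself gave 136.7–136.8° from the top camera and 134.0° from the scene camera. They differ by about 3°, but even the worst is about 4° (5 mm) off, against the allowed 9° (11 mm).
- **Things on the tray:** all four stand flat in the pictures. The tin's fitted distance from the axis was 66–73 mm, within the 53–83 mm allowed.
- **Tray at rest:** I did not measure its speed, but it did not visibly move after the fingers left the peg.
- **Other things on the bench:** the pine offcut looked unmoved in the top view. The pliers' outline centre shifted 16 pixels from the first picture. I put that down to the arm partly hiding them and did not check further. The arm did not go down near them.
- **Robot:** it was clear of everything at hand-in, with the fingertips about 25 cm above the bench.

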